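# Fit the back post of the sherd rest

### The arm

A 6-joint arm with a two-finger parallel gripper is mounted at the origin on a cart in front of the work surface, level with it; the furniture and walls round the work are solid. World frame = base frame: x ahead of the robot, y to its left, z up, the work surface at z = 0. Lengths are in m, angles in rad, forces in N, time in s.
With the tool pointing down it reaches from about 0.3 to 0.775 m from the base axis. Payload 14.6 kg.
Tool frame: the origin (TCP) lies at the very end of the fingers, on their centre line; the grasp point (between the pads) lies 19 mm behind it; z points along the fingers, x is the direction in which the jaws open and shut, and the axes are right-handed (so a half turn about z gives the same grasp; the last joint's range is limited). The gripper opens to 94 mm and grips with 3 to 60 N. Pads are 16 mm wide; open, the fingers measure 119 mm over their backs; the gripper's body (75 mm by 177 mm) begins 78 mm behind the grasp point.
Start: joints at [1.034, 0.3, 1.521, -0, 1.321, -0.067], TCP at [0.249, 0.49, 0.205] pointing down, gripper open.
Joint ranges: [-3.03, 3.03], [-0.79, 2.21], [0.23, 2.52], [-1.04, 4.18], [0, 3.07], [-2.55, 2.55]. Speed limits (rad/s): [2.22, 2.22, 2.57, 3.14, 3.14, 3.14].

### API

Orientations are given as [roll, pitch, yaw] about the fixed x, y, z axes, in that order (R = Rz(yaw) Ry(pitch) Rx(roll)).
In Python, from station import ctrl gives the robot as it stands.
- The arm moves only by the shell command python3 -m inch 'ROWS' [FORCE]. ROWS is JSON, one flat list of numbers, 7 for each row, row after row: the shift along the tool's x, y, z in cm, then the turn, a rotation vector about the tool's x, y, z in rad, then the opening, from 0 (shut) to 1 (fully open). In form: [tx, ty, tz, wx, wy, wz, claw, tx, ty, tz, wx, wy, wz, claw, ...]. A call has 1 to 20 rows; each row shifts and turns the commanded pose from where the row before left it, along the tool's axes as they then stand; what a row does not reach is not made up. A row lasts 1/8 s, in which the tool goes at most 62.5 mm and 10.7 degrees, less where a joint would pass 70% of its speed; a pose out of reach is approached as far as the arm can. A call is refused whole if a number of a shift passes 6.25 or a number of a turn 0.188, either way. A call with a gripper value outside its range is refused whole. The fingers move at their own pace and stop on an object; FORCE is the grip in N (left out, the last holds). Time passes only in rows, so rows that do not move let the fingers close. It gives the time, the measured TCP pose, the force and the opening at its end, in the units of the state.
- ctrl.get_obs(): the state, without advancing time (a new reading comes with each control period).
- ctrl.camera(name): name is "scene" or "side" or "wrist"; returns (picture, depth): 400x640x3 uint8, red, green, blue; 400x640 float32, m along the optical axis (not along the pixel's ray), 0 where there is no reading.
- ctrl.camera_params(name): a dict with "vertical_fov" (degrees; the focal length in pixels is half the picture's height over the tangent of half this angle, whatever the lens; pixels are square), "cx", "cy" (the principal point, pixels), "camera_from_world" (4x4, takes a point from world to camera coordinates); the wrist camera has in their place "mount" (4x4, takes a point from camera to tool coordinates, whose origin is the TCP and whose axes are the tool frame's). Camera axes: x right, y down, z forward; pixel columns grow to the right and rows downward; lengths in m; the calibration is good to about 2 mm. A picture is of the moment at which its call begins: read the wrist's pose just before it. camera_params takes no time and is no camera call.
- ctrl.hand_in(): hands the job in, once; it reports no verdict.
Trained networks look in the newest picture that a camera, given by its name, has taken for a name from the list of things; names that differ only in an ending like _2 or _b are one class to them, and where a whole thing is asked for, a point or a joint stands for the part that bears it (a point fixed in the world has none). Each returns a list of dicts, best first, with "score" (0 to 1); they miss things now and then, are a little off and sometimes report something else, mostly with a low value. They report only what shows in the picture. A call takes as long as a camera call.
- ctrl.spot_in(camera, label): "bbox" ([centre column, centre row, width, height] in pixels, round what is visible of it).
- ctrl.place_of(camera, label): "centre" ([column, row] in pixels: a listed point, or the origin of a listed thing).
The state is a dict: "time_s": time; "qpos": joint angles; "joint_vel": joint speeds; "tau": joint torques, N m; "ee_pos": TCP position; "eef_rot": TCP orientation; "force": force on the tool from outside, world axes, zero at the start; "moment": the same for the moment, N m; "grip_width": finger opening in m.
Only numpy, scipy, OpenCV 4.12 (cv2) and the standard library are available. Lean on these libraries where they do the work, as an engineer would, in place of code of your own. Each camera call takes 0.05 s, during which the arm holds its last target. There are 200 camera calls.

### The job

Set up the little rest on which potsherds are propped for photographs: take the thicker of the two metal posts out of the dark wooden parking block, find the hole in the rest's light wooden socket block by feel, and press the post straight in until its collar sits fully home on the block. Press gently, so that the rubber pad under the socket block is never squashed flat (stay below about 18 N downward), let go of the post and leave the thinner post and the two loose sherds where they are.

Things in the scene. Friction and masses are not known exactly. Their poses are not given: they have to be found in the camera images.
- post_mid (a point): Centre of the thicker post, on its axis, 50 mm above its lower end; z runs to its top. A plain upright aluminium rod, 16 mm diameter, 100 mm long, flat sharp lower end; a 26 mm collar, 5 mm thick, has its underside 22 mm above the lower end. Grip the bare shank above the collar. About 70 g.
- post: The thicker post again, origin at the centre of its flat lower end. At the start it stands upright and loose in one of the two holes of the parking block, its collar resting on the block's top, so that its lower end is 18 mm above the table.
- spare_mid (a point): Centre of the thinner post (a bystander): aluminium, 12 mm diameter, 76 mm long, the same 26 mm collar 22 mm above its lower end; this point is 38 mm above the lower end. It stands in the other hole of the parking block.
- holder: Parking block of dark wood, fixed, 140 x 50 x 40 mm (its own x, y, z); origin at the centre of its underside on the table. Its two 20 mm holes are at x = -40 and +40 mm, y = 0; either may hold the thicker post. With the jaws closing along its y the fingers stay clear of the other post.
- rest_base: The sherd rest: a fixed brown board 130 (x) x 110 (y) x 12 mm, origin at the centre of its underside on the table, x to its rear. It carries the socket block, and at x = -45, y = +-35 mm two 12 mm thick stop pegs whose tops are 34 mm above the table.
- socket_mark (a point): Nominal centre of the top of the socket block, 54 mm above the table, at x = 25, y = 0 mm of the rest. The block is light wood, 60 x 60 x 36 mm, glued on by hand: its true centre, where the hole is, lies up to 4 mm off this point along the rest's x and y each (unmeasured, fixed during a run). Top height true within 1 mm. With the post home, post_mid is 28 mm above this point.
- socket (a joint): How far the socket block is pressed down into its 6 mm rubber pad, in m: 0 when free. It gives straight down only, about 0.25 mm per N, and springs back.
- cork (a joint): The hole is upright, round, 17.5 mm wide, sharp-edged and blind, free for 13.5 mm; below that is a tight cork plug which the post pushes down ahead of it. That takes about 6 N and the plug stays where it was pushed. This is its travel in m, 0 at the start, about 0.0085 with the collar home on the block.
- sherd_wall_mid (a point): Flat brown potsherd 76 x 83 x 18 mm lying loose on the table (a bystander); this point is its centre.
- sherd_long_mid (a point): Curved narrow potsherd 42 x 98 x 33 mm lying loose on the table (a bystander); this point is its centre.

How it is judged:
On the way:
1. the thicker post is lifted out of the parking block, clear of it and upright (height (world z) of post_mid above 0.1 m and angle between post_mid's own z axis and vertical below 0.3 rad), for 0.1 s.
At the end, for the whole second after the job is handed in: The thicker post stands upright (within 0.08 rad) in the socket block, at rest, its collar within 2 mm of the block's top, and the thinner post and the two loose sherds are within 20 mm of where they were (horizontal distance between post_mid and socket_mark below 0.012 m and z of post_mid in the frame of socket_mark between 0.022 and 0.03 m and angle between post_mid's own z axis and vertical below 0.08 rad and linear speed of post below 0.02 m/s and not (distance of spare_mid from where it was at the start of the episode above 0.02 m) and not (distance of sherd_wall_mid from where it was at the start of the episode above 0.02 m) and not (distance of sherd_long_mid from where it was at the start of the episode above 0.02 m)); the robot touches nothing.
It fails at once if the socket block is pressed more than 5 mm down into its pad (about 20 N) (value of joint socket above 0.005 m).
It fails at once if the thinner post or a loose sherd is moved by more than 20 mm (distance of any of spare_mid, sherd_wall_mid, sherd_long_mid from where it was at the start of the episode above 0.02 m).
It also fails if it takes over 61 s, if anything falls off the work surface, if the arm or the gripper's body presses on something with over 40 N, if the wrist force passes 120 N, or if a joint passes its speed limit or range.

## Working session

There is one attempt and no reset: what is moved stays moved. The work goes in short steps, Python scripts to look and compute and a shell command to move; the robot and the scene stay as the last step left them, time stands still between calls to the robot, and variables do not carry over. Pictures are saved under pics/ and viewed, about 8 in all and at most 12, crops included, and the job is handed in when it is done.

```bash
ls; mkdir -p pics; cat > h.py <<'E'
import numpy as np, cv2
from scipy.spatial.transform import Rotation as R
from station import ctrl
def K(n):
    p=ctrl.camera_params(n); return 200/np.tan(np.radians(p["vertical_fov"])/2),p["cx"],p["cy"],p
def wfc(n,o=None):
    p=ctrl.camera_params(n)
    if "mount" in p:
        T=np.eye(4);T[:3,:3]=R.from_euler('xyz',o["eef_rot"]).as_matrix();T[:3,3]=o["ee_pos"]
        return T@np.array(p["mount"])
    return np.linalg.inv(np.array(p["camera_from_world"]))
def ray(n,uv,z,o=None):
    "pixel meets world height z"
    f,cx,cy,_=K(n);T=wfc(n,o)
    d=T[:3,:3]@np.array([(uv[0]-cx)/f,(uv[1]-cy)/f,1]);c=T[:3,3]
    return c+d*(z-c[2])/d[2]
def cloud(n,D,o=None):
    f,cx,cy,_=K(n);T=wfc(n,o);v,u=np.mgrid[:400,:640]
    P=np.stack([(u-cx)/f*D,(v-cy)/f*D,D],-1)@T[:3,:3].T+T[:3,3]
    P[D==0]=np.nan; return P
def save(n,im): cv2.imwrite(f"pics/{n}.png",im[:,:,::-1])
E
python3 - <<'E'
from h import *
o=ctrl.get_obs();print({k:np.round(v,3).tolist() for k,v in o.items()})
ims=[]
for n in ["scene","side","wrist"]:
    im,D=ctrl.camera(n);save(n+"0",im);np.save(n+"0.npy",D)
    p=ctrl.camera_params(n);print(n,p)
    for l,z in [("post_mid",.068),("spare_mid",.056),("holder",0),("rest_base",0),("socket_mark",.054),("sherd_wall_mid",.009),("sherd_long_mid",.016)]:
        for r in ctrl.place_of(n,l)[:2]:
            print(n,l,round(r["score"],2),np.round(r["centre"]),np.round(ray(n,r["centre"],z,o),3))
a=cv2.imread("pics/scene0.png");b=cv2.imread("pics/side0.png")
cv2.imwrite("pics/both.png",cv2.resize(np.vstack([a,b]),(480,600)))
E
```

```text
pics
{'time_s': 0.0, 'qpos': [1.034, 0.3, 1.522, -0.0, 1.321, -0.067], 'joint_vel': [0.001, -0.001, 0.001, -0.0, 0.001, -0.002], 'tau': [0.001, -53.18, -35.274, 0.071, 0.024, -0.0], 'ee_pos': [0.249, 0.49, 0.205], 'eef_rot': [-3.142, 0.001, 1.101], 'force': [0.19, -0.747, -0.101], 'moment': [-0.041, 0.029, 0.05], 'grip_width': 0.094}
scene {'vertical_fov': 42.453087467313615, 'cx': 321.5237010523103, 'cy': 190.04484464945628, 'camera_from_world': array([[ 0.61494692, -0.78856731,  0.00137259, -0.3757517 ],
       [-0.38454704, -0.30139928, -0.87251479,  0.29304592],
       [ 0.68845033,  0.53602246, -0.48858578,  1.05806415],
       [ 0.        ,  0.        ,  0.        ,  1.        ]])}
scene post_mid 0.49 [235. 176.] [0.52  0.252 0.068]
scene spare_mid 0.52 [256. 167.] [0.616 0.263 0.056]
scene holder 0.62 [248. 197.] [0.536 0.222 0.   ]
scene holder 0.52 [257. 167.] [0.698 0.341 0.   ]
scene rest_base 0.91 [334. 237.] [ 0.525 -0.11   0.   ]
scene socket_mark 0.78 [337. 212.] [ 0.562 -0.09   0.054]
scene sherd_wall_mid 0.78 [380. 267.] [ 0.48  -0.28   0.009]
scene sherd_long_mid 0.
[... 627 characters left out ...]
.] [ 0.577 -0.15  -0.   ]
side socket_mark 0.97 [360. 196.] [ 0.558 -0.091  0.054]
side sherd_wall_mid 0.81 [416. 176.] [ 0.485 -0.273  0.009]
side sherd_long_mid 0.67 [264. 306.] [0.608 0.242 0.016]
side sherd_long_mid 0.55 [267. 213.] [0.742 0.014 0.016]
wrist {'vertical_fov': 67.25009953482117, 'cx': 316.9912282849992, 'cy': 203.27631149096996, 'mount': array([[ 9.99999973e-01,  2.19784191e-04,  7.66211507e-05,
         5.70345082e-04],
       [-2.32222224e-04,  9.64399038e-01,  2.64451207e-01,
        -7.57972690e-02],
       [-1.57711696e-05, -2.64451217e-01,  9.64399063e-01,
        -1.79222161e-01],
       [ 0.00000000e+00,  0.00000000e+00,  0.00000000e+00,
         1.00000000e+00]])}
```

View pics/scene0.png

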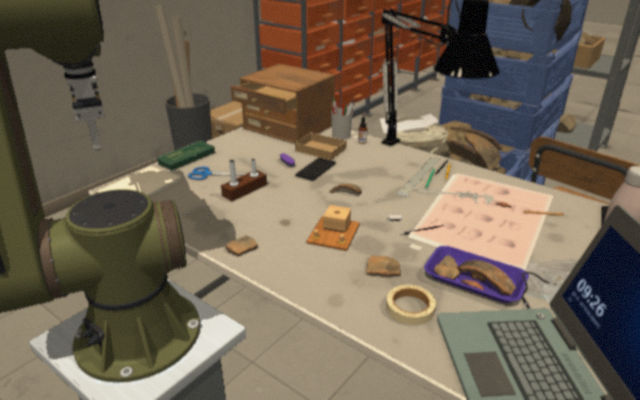

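View pics/side0.png

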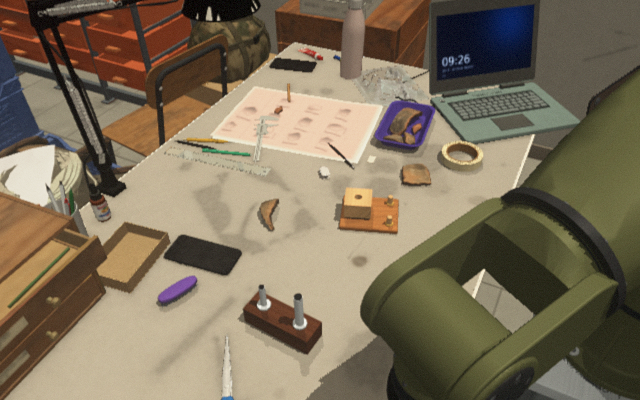

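Side view: the thick, taller post is at (298,312), the thin one at (263,296), and the socket hole shows at (360,196). The scene view agrees, and both cameras put the post near (0.518, 0.256) and the socket near (0.560, -0.090). I'll move above the post with the jaws along the world y axis.

```bash
python3 -m inch '[0,0,0,0,0,-0.157,1, 0,0,0,0,0,-0.157,1, 0,0,0,0,0,-0.157,1, -2.9,3.3,0,0,0,0,1, -2.9,3.3,0,0,0,0,1, -2.9,3.3,0,0,0,0,1, -2.9,3.3,0,0,0,0,1, -2.9,3.3,0,0,0,0,1, -2.9,3.3,0,0,0,0,1, -2.9,3.3,0,0,0,0,1, -2.9,3.3,0,0,0,0,1, 0,0,0,0,0,0,1, 0,0,0,0,0,0,1]'
python3 - <<'E'
from h import *
o=ctrl.get_obs();print({k:np.round(o[k],4).tolist() for k in("time_s","ee_pos","eef_rot","force","qpos")})
im,D=ctrl.camera("wrist");save("w1",im);P=cloud("wrist",D,o)
np.savez("w1.npz",P=P,im=im)
for l,z in [("post_mid",.068),("spare_mid",.056),("holder",0)]:
    for r in ctrl.place_of("wrist",l)[:2]: print(l,round(r["score"],2),np.round(r["centre"]),np.round(ray("wrist",r["centre"],z,o),4))
for lo,hi in[(.11,.125),(.087,.1),(.036,.0425)]:
    m=(P[...,2]>lo)&(P[...,2]<hi)&(abs(P[...,0]-.55)<.12)&(abs(P[...,1]-.26)<.1)
    pts=P[m][:,:2].astype(np.float32);print(lo,m.sum(),P[m].mean(0) if m.any() else 0, cv2.minAreaRect(pts) if m.sum()>5 else 0)
E
```

```text
time_s: 2.82
ee_pos: [0.5129, 0.259, 0.2053]
eef_rot: [-3.141, -0.0, 1.572]
force: [-1.3, 0.1, -0.3]
grip_width: 0.0941
{'time_s': 2.825, 'ee_pos': [0.5129, 0.259, 0.2053], 'eef_rot': [-3.1413, -0.0, 1.5718], 'force': [-1.2854, 0.1004, -0.3314], 'qpos': [0.4037, 0.3551, 1.4483, 0.0002, 1.3385, -1.1682]}
post_mid 0.93 [318. 197.] [0.5169 0.2601 0.068 ]
spare_mid 0.76 [312. 266.] [0.6051 0.2537 0.056 ]
holder 0.66 [316. 216.] [0.5602 0.2579 0.    ]
0.11 230 [0.52006706 0.26071563 0.11722567] ((0.5205489993095398, 0.26081743836402893), (0.01449827291071415, 0.015128163620829582), 2.3609402179718018)
0.087 160 [0.57275223 0.25598281 0.0930665 ] ((0.559444010257721, 0.2562217712402344), (0.015091151930391788, 0.092805415391922), 83.77145385742188)
0.036 3478 [0.55481915 0.25791315 0.04017721] ((0.5605998635292053, 0.25765460729599), (0.05005469545722008, 0.14066773653030396), 85.59764862060547)
```

View pics/w1.png

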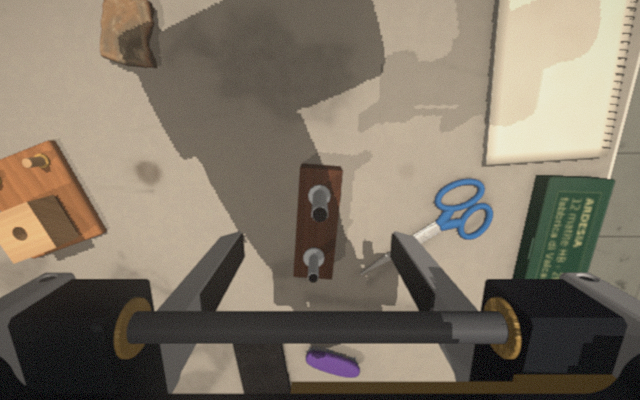

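Wrist view: thick post top at (319,212), thin post at (313,272), and the socket block with its hole at (19,234). Depth puts the post at (0.5205, 0.2608) with its top at z 0.117. The holder centre is (0.5606, 0.2577) with yaw about -0.077, and all of this matches the given sizes. I'll go down and grip the shank.

```bash
python3 -m inch '[0.2,0.7,2,0,0,0.078,1, 0,0,3.6,0,0,0,1, 0,0,3.6,0,0,0,1, 0,0,3.6,0,0,0,1, 0,0,1.8,0,0,0,1, 0,0,0,0,0,0,0, 0,0,0,0,0,0,0, 0,0,0,0,0,0,0, 0,0,0,0,0,0,0, 0,0,0,0,0,0,0, 0,0,0,0,0,0,0, 0,0,0,0,0,0,0]' 40; python3 -c "
from h import *
o=ctrl.get_obs();print(o['force'],o['moment'],o['eef_rot'])"
```

```text
time_s: 4.53
ee_pos: [0.5203, 0.2607, 0.0594]
eef_rot: [-3.142, -0.0, 1.494]
force: [-0.6, 0.2, -0.3]
grip_width: 0.0274
[-0.59474505  0.17288346 -0.34934801] [0.02457182 0.08386807 0.01927413] [-3.14153521e+00 -1.38823919e-06  1.49397723e+00]
```

```bash
python3 -m inch '[0,0,0,0,0,0,0, 0,0,0,0,0,0,0, 0,0,0,0,0,0,0, 0,0,0,0,0,0,0, 0,0,-0.5,0,0,0,0, 0,0,-1.5,0,0,0,0, 0,0,-2,0,0,0,0, 0,0,-2,0,0,0,0, 0,0,-2,0,0,0,0, 0,0,-2,0,0,0,0, 0,0,-2,0,0,0,0, 0,0,-1,0,0,0,0, 0,0,0,0,0,0,0, 0,0,0,0,0,0,0]' 40; python3 -c "
from h import *
o=ctrl.get_obs();print(o['force'],o['moment'],o['eef_rot'])"
```

```text
time_s: 6.28
ee_pos: [0.52, 0.2606, 0.1888]
eef_rot: [-3.141, 0.0, 1.494]
force: [-0.1, 1.0, -0.5]
grip_width: 0.0155
[-0.12193517  0.9904162  -0.51476119] [ 0.03325144  0.02033665 -0.0127479 ] [-3.14068151e+00  4.84613361e-04  1.49401228e+00]
```

```bash
python3 -m inch '[-1.7,0.6,0,0,0,0,0, -3.4,1.27,0,0,0,0,0, -3.4,1.27,0,0,0,0,0, -3.4,1.27,0,0,0,0,0, -3.4,1.27,0,0,0,0,0, -3.4,1.27,0,0,0,0,0, -3.4,1.27,0,0,0,0,0, -3.4,1.27,0,0,0,0,0, -3.4,1.27,0,0,0,0,0, -3.4,1.27,0,0,0,0,0, -1.7,0.6,0,0,0,0,0, 0,0,0,0,0,0,0, 0,0,0,0,0,0,0, 0,0,0,0,0,0,0]'
cat > meas.py <<'E'
from h import *
import sys
o=ctrl.get_obs();print({k:np.round(o[k],4).tolist() for k in("time_s","ee_pos","eef_rot","force","moment","grip_width")})
im,D=ctrl.camera("wrist");save(sys.argv[1],im);P=cloud("wrist",D,o);np.savez(sys.argv[1]+".npz",P=P,im=im,ee=o["ee_pos"],rot=o["eef_rot"])
for l,z in [("socket_mark",.054),("rest_base",0),("post_mid",o["ee_pos"][2]+.009)]:
    for r in ctrl.place_of("wrist",l)[:1]: print(l,round(r["score"],2),np.round(r["centre"]),np.round(ray("wrist",r["centre"],z,o),4))
near=(abs(P[...,0]-.56)<.1)&(abs(P[...,1]+.09)<.1)
m=(abs(P[...,2]-.054)<.004)&near
print("top",m.sum(),P[m].mean(0),cv2.minAreaRect(P[m][:,:2].astype(np.float32)))
m2=(abs(P[...,2]-.012)<.004)&near
print("board",m2.sum(),cv2.minAreaRect(P[m2][:,:2].astype(np.float32)))
E
python3 meas.py w2
```

```text
time_s: 8.02
ee_pos: [0.62, -0.0869, 0.1896]
eef_rot: [3.142, -0.0, 1.495]
force: [-0.2, -0.5, 0.3]
grip_width: 0.0155
{'time_s': 8.025, 'ee_pos': [0.62, -0.0869, 0.1896], 'eef_rot': [3.1415, -0.0, 1.4952], 'force': [-0.2333, -0.5015, 0.2544], 'moment': [0.0048, -0.0054, 0.0067], 'grip_width': 0.0155}
socket_mark 0.56 [316. 250.] [ 0.6857 -0.0928  0.054 ]
rest_base 0.7 [299. 117.] [ 0.5384 -0.1018  0.    ]
post_mid 0.62 [319. 250.] [ 0.621  -0.0857  0.1986]
top 3234 [ 0.56407459 -0.09026534  0.05384818] ((0.5649826526641846, -0.09039707481861115), (0.06008471921086311, 0.06022639572620392), 20.58481788635254)
board 7492 ((0.5390412211418152, -0.09879818558692932), (0.1301654428243637, 0.11004742234945297), 19.750577926635742)
```

View pics/w2.png

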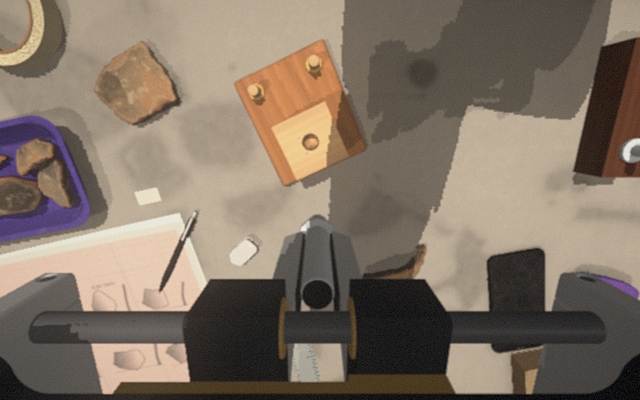

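The socket block top and its hole at about (310,142) are clearly visible, and the board and block sizes fit. I'll measure the hole itself.

```bash
python3 - <<'E'
from h import *
d=np.load("w2.npz");im=d["im"];o=dict(ee_pos=d["ee"],eef_rot=d["rot"])
g=cv2.cvtColor(im,cv2.COLOR_RGB2GRAY)[125:160,292:330]
m=((g<130)*255).astype(np.uint8)
n,L,S,C=cv2.connectedComponentsWithStats(m)
for i in range(1,n):
    if S[i,4]>40:
        uv=C[i]+[292,125]; print(S[i],uv,ray("wrist",uv,.054,o))
for r in g[4:30:2]: print(*r[4:34:2])
# depth-derived hole: gap in top
P=d["P"]; c=(abs(P[...,0]-.5645)<.02)&(abs(P[...,1]+.09)<.02)&(P[...,2]<.050)
print(c.sum(),np.nanmean(P[c],0) if c.any() else 0)
f,cx,cy,_=K("wrist")
v,u=np.nonzero(c); print(u.mean(),v.mean(),ray("wrist",(u.mean(),v.mean()),.054,o))
# where the gripped post shows: shank/collar cloud
ee=d["ee"]; q=(np.linalg.norm(P[...,:2]-ee[:2],axis=-1)<.02)&(P[...,2]<ee[2]+.07)&(P[...,2]>ee[2]-.045)
for lo in (-.04,-.025,-.015,.04,.05,.055):
    s=q&(P[...,2]>ee[2]+lo)&(P[...,2]<ee[2]+lo+.01)
    if s.any(): print(lo,s.sum(),P[s].min(0)-ee,P[s].max(0)-ee)
E
```

```text
[11  9 15 16 87] [308.66666667 140.47126437] [ 0.56334661 -0.09108171  0.054     ]
205 203 203 207 206 204 206 208 208 206 207 206 205 203 206
203 208 207 208 206 210 210 208 210 205 209 207 205 205 208
206 209 209 209 208 200 176 163 178 204 206 205 207 208 206
207 211 211 205 180 116 93 103 102 124 182 208 210 208 207
207 197 206 200 114 89 94 117 119 113 117 203 210 209 209
206 205 207 167 87 105 149 190 195 189 148 164 210 209 208
208 210 206 142 99 155 162 182 197 191 169 149 205 206 203
205 206 205 132 116 152 166 182 180 180 183 152 205 205 208
204 207 214 172 106 146 166 154 160 155 128 173 209 209 207
208 209 208 209 153 117 142 131 135 122 130 210 208 210 208
214 209 206 207 202 154 125 108 124 160 204 209 209 208 206
213 208 209 204 209 207 203 205 207 212 211 207 204 204 203
206 205 206 206 205 190 195 211 207 207 204 201 202 205 203
221 [ 0.56567766 -0.09056843  0.03855976]
309.70135746606337 141.7239819004525 [ 0.56468498 -0.09012558  0.054     ]
-0.04 33 [-0.0073384  -0.00559987 -0.03985752] [-0.00402187  0.0058078  -0.03227116]
-0.025 95 [-0.01219706 -0.01205305 -0.01868536] [-0.00028905  0.01214918 -0.01501578]
-0.015 341 [-0.01191025 -0.01112397 -0.01499639] [ 0.00188917  0.01142667 -0.00502663]
0.04 710 [-0.01017692 -0.01755038  0.04001715] [0.0005463  0.01876613 0.04997519]
0.05 1573 [-0.0101945  -0.01732752  0.05000458] [0.01005264 0.01883664 0.05999477]
0.055 1376 [-0.0101945  -0.01732752  0.05501862] [0.01005264 0.01880955 0.06498373]
```

Hole estimate is (0.5648, -0.0902): the depth gap and the block rectangle agree within 0.5 mm. The post's lower end is about 41 mm below the TCP, so contact with the block top should come at TCP z ≈ 0.0954 and home at about 0.0734. I'll move over the hole and stop just above it.

```bash
python3 -m inch '[-0.15,-1.1,0,0,0,0,0, -0.2,-1.5,0,0,0,0,0, -0.2,-1.5,0,0,0,0,0, -0.2,-1.38,0,0,0,0,0, 0,0,2,0,0,0,0, 0,0,2.5,0,0,0,0, 0,0,2.5,0,0,0,0, 0,0,1.5,0,0,0,0, 0,0,0.3,0,0,0,0, 0,0,0,0,0,0,0, 0,0,0,0,0,0,0]'
cat > s.py <<'E'
from h import *
o=ctrl.get_obs();print({k:np.round(o[k],4).tolist() for k in("time_s","ee_pos","eef_rot","force","moment","grip_width")})
d=np.array([.5648,-.0902])-o["ee_pos"][:2];R_=R.from_euler('xyz',o["eef_rot"]).as_matrix();print("to hole, tool xy mm",(R_.T@np.r_[d,0])[:2]*1e3)
E
python3 s.py
```

```text
time_s: 9.6
ee_pos: [0.5653, -0.0913, 0.1023]
eef_rot: [3.14, 0.0, 1.494]
force: [0.3, 0.3, -1.2]
grip_width: 0.0156
{'time_s': 9.6, 'ee_pos': [0.5653, -0.0913, 0.1023], 'eef_rot': [3.1402, 0.0002, 1.494], 'force': [0.2812, 0.2997, -1.1572], 'moment': [0.0364, -0.0061, 0.0124], 'grip_width': 0.0156}
to hole, tool xy mm [ 1.06679839 -0.53909459]
```

```bash
python3 -m inch '[0.1,-0.05,0,0,0,0,0, 0,0,0,0,0,0,0, 0,0,0.2,0,0,0,0, 0,0,0.2,0,0,0,0, 0,0,0.1,0,0,0,0, 0,0,0.1,0,0,0,0, 0,0,0.1,0,0,0,0, 0,0,0.05,0,0,0,0, 0,0,0,0,0,0,0, 0,0,0,0,0,0,0]'; python3 s.py
```

```text
time_s: 10.85
ee_pos: [0.5645, -0.0902, 0.094]
eef_rot: [-3.142, -0.0, 1.494]
force: [-0.0, 0.8, -1.5]
grip_width: 0.0156
{'time_s': 10.85, 'ee_pos': [0.5645, -0.0902, 0.094], 'eef_rot': [-3.1416, -0.0, 1.494], 'force': [-0.0311, 0.765, -1.459], 'moment': [0.0286, 0.0175, -0.0265], 'grip_width': 0.0156}
to hole, tool xy mm [0.02056008 0.3352894 ]
```

```bash
python3 -m inch '[0,0.03,0.05,0,0,0,0, 0,0,0.05,0,0,0,0, 0,0,0,0,0,0,0, 0,0,0,0,0,0,0]'; python3 s.py
```

```text
time_s: 11.35
ee_pos: [0.5647, -0.0902, 0.0929]
eef_rot: [-3.141, -0.0, 1.494]
force: [-1.6, 1.8, 0.3]
grip_width: 0.0155
{'time_s': 11.35, 'ee_pos': [0.5647, -0.0902, 0.0929], 'eef_rot': [-3.1414, -0.0, 1.494], 'force': [-1.5639, 1.8478, 0.3474], 'moment': [0.2169, 0.3849, -0.0175], 'grip_width': 0.0155}
to hole, tool xy mm [-0.02367499  0.08099813]
```

Vertical force is near zero 2.5 mm below the block top, with a light side force toward (-x, +y), so the post is in the hole and touching its wall. I'll shift a little that way and go down stepwise.

```bash
python3 -m inch '[0.04,-0.04,0,0,0,0,0, 0,0,0.1,0,0,0,0, 0,0,0.1,0,0,0,0, 0,0,0,0,0,0,0, 0,0,0,0,0,0,0]'; python3 s.py
```

```text
time_s: 11.98
ee_pos: [0.5645, -0.0898, 0.091]
eef_rot: [3.141, 0.0, 1.494]
force: [-0.1, -0.6, -0.5]
grip_width: 0.0158
{'time_s': 11.975, 'ee_pos': [0.5645, -0.0898, 0.091], 'eef_rot': [3.1414, 0.0001, 1.494], 'force': [-0.1357, -0.5692, -0.5092], 'moment': [0.0589, -0.0623, 0.0259], 'grip_width': 0.0158}
to hole, tool xy mm [-0.35318501  0.3672032 ]
```

Free now. I'll continue to the cork, which should be at TCP z ≈ 0.082.

```bash
python3 -m inch '[0,0,0.15,0,0,0,0, 0,0,0.15,0,0,0,0, 0,0,0.15,0,0,0,0, 0,0,0.15,0,0,0,0, 0,0,0,0,0,0,0, 0,0,0,0,0,0,0]'; python3 s.py
```

```text
time_s: 12.72
ee_pos: [0.5644, -0.0898, 0.085]
eef_rot: [3.141, 0.0, 1.494]
force: [-0.3, 0.8, -0.1]
grip_width: 0.0154
{'time_s': 12.725, 'ee_pos': [0.5644, -0.0898, 0.085], 'eef_rot': [3.1415, 0.0, 1.494], 'force': [-0.3403, 0.7819, -0.0912], 'moment': [0.0359, 0.0223, -0.0184], 'grip_width': 0.0154}
to hole, tool xy mm [-0.37580179  0.38680246]
```

```bash
python3 -m inch '[0,0,0.1,0,0,0,0, 0,0,0.1,0,0,0,0, 0,0,0.1,0,0,0,0, 0,0,0.1,0,0,0,0, 0,0,0.1,0,0,0,0, 0,0,0.1,0,0,0,0, 0,0,0,0,0,0,0, 0,0,0,0,0,0,0]'; python3 s.py
```

```text
time_s: 13.72
ee_pos: [0.5645, -0.0898, 0.0792]
eef_rot: [3.141, 0.0, 1.494]
force: [-1.0, -0.2, 5.3]
grip_width: 0.0155
{'time_s': 13.725, 'ee_pos': [0.5645, -0.0898, 0.0792], 'eef_rot': [3.1412, 0.0, 1.494], 'force': [-0.983, -0.1525, 5.3094], 'moment': [0.1687, 0.3703, -0.0064], 'grip_width': 0.0155}
to hole, tool xy mm [-0.39213768  0.33021852]
```

```bash
python3 -m inch '[0,0,0.1,0,0,0,0, 0,0,0.1,0,0,0,0, 0,0,0.1,0,0,0,0, 0,0,0.1,0,0,0,0, 0,0,0,0,0,0,0, 0,0,0,0,0,0,0]'; python3 s.py;  python3 -m inch '[0,0,0.1,0,0,0,0, 0,0,0.1,0,0,0,0, 0,0,0,0,0,0,0, 0,0,0,0,0,0,0]'; python3 s.py
```

```text
time_s: 14.48
ee_pos: [0.5645, -0.0898, 0.075]
eef_rot: [3.141, 0.0, 1.494]
force: [-0.5, 0.5, 5.0]
grip_width: 0.0152
{'time_s': 14.475, 'ee_pos': [0.5645, -0.0898, 0.075], 'eef_rot': [3.1414, 0.0, 1.494], 'force': [-0.4983, 0.5468, 5.037], 'moment': [0.1722, 0.2859, 0.0172], 'grip_width': 0.0152}
to hole, tool xy mm [-0.39766983  0.35911681]
time_s: 14.98
ee_pos: [0.5644, -0.0898, 0.073]
eef_rot: [3.141, 0.0, 1.494]
force: [-0.8, 0.6, 4.6]
grip_width: 0.0153
{'time_s': 14.975, 'ee_pos': [0.5644, -0.0898, 0.073], 'eef_rot': [3.1415, 0.0, 1.494], 'force': [-0.8453, 0.6278, 4.581], 'moment': [0.1078, 0.2578, 0.0197], 'grip_width': 0.0153}
to hole, tool xy mm [-0.3899398   0.38583615]
```

Force is steady at the cork's friction level. I expect the collar to touch at TCP z ≈ 0.072, after which the force should climb about 4 N/mm. I'll take smaller steps.

```bash
python3 -m inch '[0,0,0.05,0,0,0,0, 0,0,0.05,0,0,0,0, 0,0,0,0,0,0,0, 0,0,0,0,0,0,0]'; python3 -m inch '[0,0,0.05,0,0,0,0, 0,0,0,0,0,0,0, 0,0,0,0,0,0,0]'; python3 s.py
```

```text
time_s: 15.48
ee_pos: [0.5644, -0.0898, 0.072]
eef_rot: [3.141, 0.0, 1.494]
force: [-0.8, 0.4, 5.3]
grip_width: 0.0157
time_s: 15.85
ee_pos: [0.5644, -0.0898, 0.0715]
eef_rot: [3.141, 0.0, 1.494]
force: [-1.5, 0.1, 5.9]
grip_width: 0.0158
{'time_s': 15.85, 'ee_pos': [0.5644, -0.0898, 0.0715], 'eef_rot': [3.1415, 0.0001, 1.494], 'force': [-1.5249, 0.054, 5.9271], 'moment': [0.1183, 0.2796, -0.0179], 'grip_width': 0.0158}
to hole, tool xy mm [-0.36605163  0.39235951]
```

```bash
python3 -m inch '[0,0,0.05,0,0,0,0, 0,0,0,0,0,0,0, 0,0,0,0,0,0,0]'; python3 -m inch '[0,0,0.05,0,0,0,0, 0,0,0,0,0,0,0, 0,0,0,0,0,0,0]'; python3 s.py
```

```text
time_s: 16.23
ee_pos: [0.5645, -0.0898, 0.0712]
eef_rot: [3.141, 0.0, 1.494]
force: [-2.2, 0.8, 7.4]
grip_width: 0.0154
time_s: 16.6
ee_pos: [0.5645, -0.0898, 0.0708]
eef_rot: [3.141, 0.0, 1.494]
force: [-2.3, 0.3, 9.0]
grip_width: 0.0156
{'time_s': 16.6, 'ee_pos': [0.5645, -0.0898, 0.0708], 'eef_rot': [3.1413, 0.0, 1.494], 'force': [-2.2685, 0.2576, 8.978], 'moment': [0.2102, 0.478, -0.0104], 'grip_width': 0.0156}
to hole, tool xy mm [-0.35886084  0.3328057 ]
```

The rise of 3–4 N/mm means the collar is bottoming. One more half millimetre, then relax 1.5 mm, release and back straight up.

```bash
python3 -m inch '[0,0,0.05,0,0,0,0, 0,0,0,0,0,0,0, 0,0,0,0,0,0,0]'; python3 -m inch '[0,0,-0.1,0,0,0,0, 0,0,-0.05,0,0,0,0, 0,0,0,0,0,0,0, 0,0,0,0,0,0,0]'; python3 s.py;  python3 -m inch '[0,0,0,0,0,0,1, 0,0,0,0,0,0,1, 0,0,0,0,0,0,1, 0,0,0,0,0,0,1, 0,0,0,0,0,0,1, 0,0,0,0,0,0,1, 0,0,0,0,0,0,1, 0,0,0,0,0,0,1]'; python3 s.py
```

```text
time_s: 16.98
ee_pos: [0.5645, -0.0898, 0.0705]
eef_rot: [3.141, 0.0, 1.494]
force: [-2.5, 0.6, 9.9]
grip_width: 0.0154
time_s: 17.48
ee_pos: [0.5645, -0.0898, 0.0716]
eef_rot: [3.141, 0.0, 1.494]
force: [-1.3, 0.2, 4.4]
grip_width: 0.0152
{'time_s': 17.475, 'ee_pos': [0.5645, -0.0898, 0.0716], 'eef_rot': [3.1414, 0.0, 1.494], 'force': [-1.3238, 0.1967, 4.3567], 'moment': [0.1047, 0.233, 0.0016], 'grip_width': 0.0152}
to hole, tool xy mm [-0.3732126   0.37341395]
time_s: 18.48
ee_pos: [0.5644, -0.0898, 0.0714]
eef_rot: [-3.142, 0.0, 1.494]
force: [1.1, 0.5, 0.4]
grip_width: 0.092
{'time_s': 18.475, 'ee_pos': [0.5644, -0.0898, 0.0714], 'eef_rot': [-3.1416, 0.0, 1.4941], 'force': [1.0766, 0.5067, 0.4057], 'moment': [0.0757, 0.0065, -0.02], 'grip_width': 0.092}
to hole, tool xy mm [-0.38637057  0.43741202]
```

Released. Next I'll retreat up 12 cm and about 6 cm outward (the camera then sits above the rest), and check.

```bash
python3 -m inch '[0,0,-1,0,0,0,1, 0,0,-2,0,0,0,1, 0,0,-2.5,0,0,0,1, 0,0,-2.5,0,0,0,1, 0,0,-2.5,0,0,0,1, 0,0,-2,0,0,0,1, 0,0,-1.5,0,0,0,1, 0,1.5,0,0,0,0,1, 0,2,0,0,0,0,1, 0,2,0,0,0,0,1, 0,0,0,0,0,0,1, 0,0,0,0,0,0,1]'; python3 - <<'E'
from h import *
o=ctrl.get_obs();im,D=ctrl.camera("wrist");save("w3",im);P=cloud("wrist",D,o)
n=np.linalg.norm(P[...,:2]-[.5645,-.09],axis=-1)
for a,lo,hi in[("posttop",.125,.14),("collar",.0565,.064),("block",.050,.0555)]:
    r=.05 if a=="block" else .018
    m=(n<r)&(P[...,2]>lo)&(P[...,2]<hi); print(a,m.sum(),np.median(P[m],0).round(4) if m.any() else 0,P[m].min(0).round(4),P[m].max(0).round(4))
s,_=ctrl.camera("side");save("side3",s)
a=cv2.resize(s[130:270,240:460],(660,420))
save("sidecrop",a)
for l,z in [("post_mid",.082),("spare_mid",.056),("sherd_wall_mid",.009),("sherd_long_mid",.016)]:
    for c in("side","wrist"):
        for r in ctrl.place_of(c,l)[:1]: print(c,l,round(r["score"],2),np.round(r["centre"]),np.round(ray(c,r["centre"],z,o),3))
b=cv2.absdiff(cv2.imread("pics/side0.png"),cv2.imread("pics/side3.png")).max(2)
for nme,(u,v) in dict(spare=(263,296),wall=(416,176),long=(268,213)).items(): print(nme,"diff",(b[v-18:v+18,u-18:u+18]>60).mean())
E
```

```text
time_s: 19.98
ee_pos: [0.6187, -0.0939, 0.2114]
eef_rot: [-3.141, -0.0, 1.494]
force: [-0.2, 0.5, -0.2]
grip_width: 0.0942
posttop 262 [ 0.5651 -0.0901  0.1315] [ 0.5579 -0.0976  0.1253] [ 0.5728 -0.0828  0.1334]
collar 173 [ 0.5595 -0.09    0.0586] [ 0.5534 -0.1029  0.0567] [ 0.5725 -0.0776  0.0607]
block 2522 [ 0.5621 -0.0899  0.0536] [ 0.5269 -0.1287  0.0511] [ 0.6033 -0.0529  0.0555]
side post_mid 0.5 [359. 189.] [ 0.558 -0.081  0.082]
wrist post_mid 0.71 [318. 145.] [ 0.567 -0.089  0.082]
side spare_mid 0.65 [263. 302.] [0.595 0.26  0.056]
wrist spare_mid 0.76 [630. 152.] [0.603 0.253 0.056]
side sherd_wall_mid 0.6 [417. 174.] [ 0.486 -0.28   0.009]
wrist sherd_wall_mid 0.71 [153.  93.] [ 0.496 -0.281  0.009]
side sherd_long_mid 0.88 [266. 211.] [0.747 0.01  0.016]
wrist sherd_long_mid 0.73 [318. 140.] [ 0.566 -0.089  0.016]
spare diff 0.0
wall diff 0.0
long diff 0.5733024691358025
```

View pics/sidecrop.png

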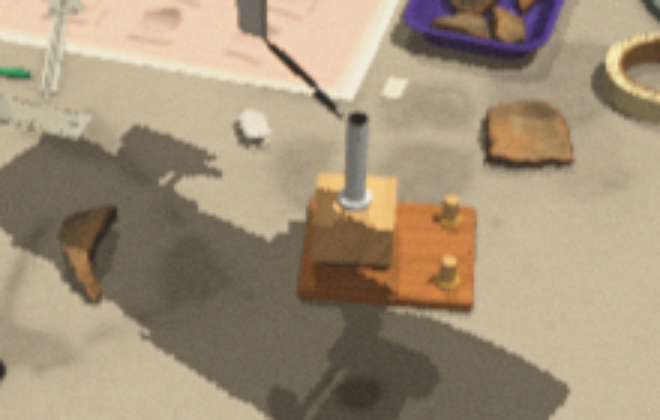

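View pics/w3.png

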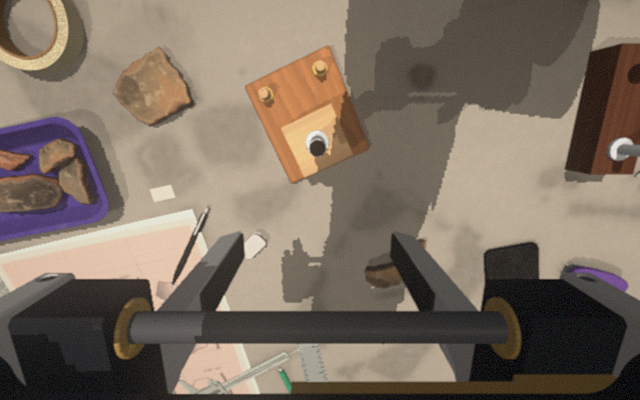

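The post stands upright in the block: top at z 0.132 (home is 0.132), collar top at 0.0586 (home is 0.059). The long sherd's pixel difference comes from the arm's shadow; it is still at the same spot. Handing in.

```bash
python3 -c "
from h import *
print(ctrl.hand_in())"
```

```text
the job is handed in; nothing more can be done
None
```

The thicker post is in the socket block with its collar home, released, and I handed the job in after about 20 s of robot time. The interface gave no verdict, so this rests on my own checks.

**What I did:** I lifted the post out of the parking block, located the hole with the wrist camera, and lowered the post into it. A light side force showed it was against the hole wall, so I shifted 0.4 mm and pushed the cork down at about 5 N. I pressed until the force rose 3–4 N per mm, which means the collar had met the block. The highest downward force I read was 9.9 N.

**Last checks:**
- **Height:** the post top is at z ≈ 0.132 m and the collar top at 0.0586 m; fully home would be 0.132 m and 0.059 m.
- **Position:** the post axis is at about (0.565, -0.090), less than 1 mm from the hole centre I measured, and the post looks upright in both views.
- **Bystanders:** the thinner post and the flat sherd show no change in the side picture, and their detected positions match to within about 7 mm.

**Checks that disagreed:**
- **Long sherd, side picture:** the pixel comparison showed a large change there. I put this down to the arm's shadow, because its detected position moved only about 6 mm, which is within detector noise.
- **Long sherd, wrist camera:** the detector reported it at the post's position, which I took as a false detection.

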